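Load the burnishing machine and latch its lever

TASK

Lift the steel cup out of the clear box and stand it upright on the green mat, let go, then grip it afresh and tip all six balls into the machine's bowl. Stand the empty cup back upright on the mat, then press the machine's sprung lever down, without ramming it, until its catch holds it, and let go. Leave the cushion, the brass holder and the screwdriver where they are.

Things in the scene. Friction and masses are not known exactly. Their poses are not given: they have to be found in the camera images.
- machine: Bench burnishing machine, fixed: grey base 280 x 150 x 50 mm (x -155 to +125, y +-75 mm in its frame) with a round open steel bowl at the back and a sprung lever in front. Origin on the bench, z up, -x is its front: the lever points along -x, the bowl's axis is at x = +60 mm. It may stand on either side of the green mat.
- bowl_floor (a point): Centre of the inner floor of the machine's bowl, 54 mm above the bench (axes as the machine's). The bowl is 118 mm across outside, 110 mm inside at the rim, and its rim is 46 mm above this point (100 mm above the bench).
- lever_hinge (a point): Hinge of the lever, 78 mm above the bench, 20 mm in front of the machine's origin; the lever turns about the machine's y axis.
- lever_pad (a point): Centre of the top face of the black pressing pad (40 x 38 mm) of the lever, 72 mm from the hinge along the lever. The lever is a steel bar 105 mm long, 0.5 rad above level when released (pad about 120 mm above the bench), about level when latched (pad 86 mm above it). The point's x axis runs along the lever to the hinge, z is normal to the pad.
- lever (a joint): Lever angle in rad: 0 fully up (its spring always pushes it back there), 0.53 its lower end stop. A sprung catch at the tip is pushed aside from about 0.37 and snaps over the tip at about 0.51; let go, the lever then stays at about 0.50. Pressed down at the pad it needs about 5 N at first and 10 to 15 N to pass the catch.
- box: Deep open-topped clear plastic box, fixed to the bench: 188 (x) x 128 (y) x 105 mm high outside, walls and floor 4 mm. Origin under its centre. The cup starts standing inside, so deep that only a hand coming straight down reaches it. It may stand on either side of the green mat.
- cup: Plain straight-sided steel cup, open at the top, 56 mm outside diameter, 75 mm high, wall 2 mm, floor 3 mm, about 0.12 kg. Origin at the centre of its underside, z towards its mouth. It starts upright on the floor of the clear box, about in the middle, with the six balls in it.
- cup_rim (a point): Centre of the cup's mouth, 75 mm above its underside along its z axis.
- mat: Thin green bench mat, 320 (x) x 230 (y) x 2 mm, fixed. Origin under its centre; its top is 2 mm above the bench.
- cushion: Bystander: round casing cushion, aluminium disc 62 mm across with a black rubber top, 22 mm high, on the far part of the mat. Origin under its centre.
- holder: Bystander: brass movement holder, 50 x 36 mm with two raised jaws, 20 mm high, on the far part of the mat. Origin under its centre.
- driver: Bystander: watchmaker's screwdriver lying crosswise on the near part of the mat, 120 mm long, 9 mm thick. Origin under its handle's front part, blade along its +x.
- ball0_center (a point): Centre of one of six equal steel burnishing balls, 14 mm diameter, 11 g; all start in the cup.
- ball1_center (a point): Centre of one of six equal steel burnishing balls, 14 mm diameter, 11 g; all start in the cup.
- ball2_center (a point): Centre of one of six equal steel burnishing balls, 14 mm diameter, 11 g; all start in the cup.
- ball3_center (a point): Centre of one of six equal steel burnishing balls, 14 mm diameter, 11 g; all start in the cup.
- ball4_center (a point): Centre of one of six equal steel burnishing balls, 14 mm diameter, 11 g; all start in the cup.
- ball5_center (a point): Centre of one of six equal steel burnishing balls, 14 mm diameter, 11 g; all start in the cup.
Not all that is in view belongs to the job. Of the things shaped like the cup, the steel one is meant.

How it is judged:
By the outcome, as a careful person would: the job done as asked, in the order asked, and still so for the second after the job is handed in, with the robot touching nothing.
It also fails if it takes over 72 s, if anything falls off the work surface, if the arm or the gripper's body presses on something with over 40 N, if the wrist force passes 120 N, or if a joint passes its speed limit or range.

ROBOT

A 6-joint arm with a two-finger parallel gripper is mounted at the origin on the work surface. World frame = base frame: x ahead of the robot, y to its left, z up, the work surface at z = 0. Lengths are in m, angles in rad, forces in N, time in s.
With the tool pointing down it reaches from about 0.275 to 0.825 m from the base axis. Payload 5.2 kg.
Tool frame: the origin (TCP) lies at the very end of the fingers, on their centre line; the grasp point (between the pads) lies 19 mm behind it; z points along the fingers, y is the line along which they close (so a half turn about z gives the same grasp; the last joint's range is limited). The gripper opens to 93 mm and grips with 3 to 60 N. Pads are 15 mm wide; open, the fingers measure 128 mm over their backs; the gripper's body (75 mm by 188 mm) begins 65 mm behind the grasp point.
Start: joints at [0.941, 0.259, 1.535, -0, 1.348, -0.203], TCP at [0.228, 0.501, 0.219] pointing down, gripper open.
Joint ranges: [-3.14, 3.14], [-0.91, 2.08], [0.19, 2.58], [-1.22, 4.36], [0.22, 2.71], [-3.12, 3.12]. Speed limits (rad/s): [2.57, 2.57, 3.14, 3.14, 3.14, 3.14].

INTERFACE

Orientations are given as a unit quaternion [w, x, y, z].
In Python, from bench import status, viewer, ticket gives the robot as it stands. The module is installed in compiled form; this text tells all that it offers.
- The arm moves only by the tool play_rows, never from a script. Its argument "rows" is text: rows parted by semicolons, each of 6 numbers parted by spaces: the shift along the world's x, y, z each as a share of 0.03 m, from -1 to 1, then the turn, a rotation vector about the world's x, y, z each as a share of 6 degrees, from -1 to 1. A call has 1 to 20 rows; each row shifts and turns the commanded pose from where the row before left it; what a row does not reach is not made up. A row lasts 1/10 s, in which the tool goes at most 50 mm and 8.59 degrees, less where a joint would pass 70% of its speed; a pose out of reach is approached as far as the arm can. A call with a number of a shift or a turn outside -1 to 1 is refused whole. A call with a gripper value outside its range is refused whole. "hand" is the opening, from 0 (shut) to 1 (fully open), set as the call begins (left out, the last holds). The fingers move at their own pace and stop on an object; "grip_force" is the grip in N (left out, the last holds). Time passes only in rows, so rows that do not move let the fingers close. It gives the time, the measured TCP pose, the force, the opening and the grip force at its end, in the units of the state.
- status.get_state(): the state, without advancing time (a new reading comes with each control period).
- viewer.read_camera(name): name is "scene" or "top"; returns the picture (400x640x3 uint8, red, green, blue); there is no depth.
- viewer.calibration(name): a dict with "mtx" (3x3 intrinsics, pixels), "R" (3x3) and "t" (3): a world point X has camera coordinates R X + t. Camera axes: x right, y down, z forward; pixel columns grow to the right and rows downward; lengths in m; the calibration is good to about 2 mm. A picture is of the moment at which its call begins. calibration takes no time and is no camera call.
- ticket.job_done(): hands the job in; it is judged then, once.
The state is a dict: "time_s": time; "joints": joint angles; "dq": joint speeds; "joint_torque": joint torques, N m; "tcp_pos": TCP position; "ee_rot": TCP orientation; "contact_force": force on the tool from outside, world axes, zero at the start; "wrist_torque": the same for the moment, N m; "gripper_width": opening from 0.0 (shut) to 1.0 (fully open); "grasp_force": force on a finger pad.
Only numpy, scipy, OpenCV 4.12 (cv2) and the standard library are available. Lean on these libraries where they do the work, as an engineer would, in place of code of your own. Each camera call takes 0.05 s, during which the arm holds its last target. There are 200 camera calls.

## Working session

There is one attempt and no reset: what is moved stays moved. The work goes in short steps, Python scripts to look and compute and a tool call to move; the robot and the scene stay as the last step left them, time stands still between calls to the robot, and variables do not carry over. Pictures are saved under pics/ and viewed, at most 10 in all, crops included, and the job is handed in when it is done.

Besides the shell and the picture viewer there is one more tool, called after "Call:" by a JSON object that holds its "name" and its "arguments", one argument or row to a line. play_rows: Moves the arm, as the interface text tells. Its arguments: {"type":"object","properties":{"rows":{"type":"string"},"hand":{"type":"number"},"grip_force":{"type":"number"}},"required":["rows"]}

```bash
mkdir -p pics
cat > h.py <<'E'
import numpy as np,cv2
from bench import status,viewer,ticket
def snap(n,f):
    im=viewer.read_camera(n)[:,:,::-1].copy(); cv2.imwrite('pics/'+f,im); return im
def ray(n,u,v,z):
    c=viewer.calibration(n);K,R,t=[np.array(c[k],float) for k in('mtx','R','t')]
    d=R.T@np.linalg.solve(K,[u,v,1]);o=-R.T@t.ravel()
    return (o+d*(z-o[2])/d[2]).round(4)
def proj(n,X):
    c=viewer.calibration(n);K,R,t=[np.array(c[k],float) for k in('mtx','R','t')]
    p=K@(R@np.array(X,float)+t.ravel());return (p[:2]/p[2]).round(1)
E
python3 - <<'E'
from h import *
snap('top','t0.png');snap('scene','s0.png')
s=status.get_state();print(s)
for n in('top','scene'):
    c=viewer.calibration(n);print(n,-np.array(c['R']).T@np.array(c['t']).ravel(),c['mtx'])
E
```

```text
{'time_s': 0.1, 'joints': array([ 9.41184308e-01,  2.59277743e-01,  1.53593180e+00,  8.31609838e-06,
        1.34801497e+00, -2.02785877e-01]), 'dq': array([ 7.18749621e-04, -1.31468621e-03, -2.91099734e-03,  2.22885619e-04,
        4.15681301e-04,  2.36293255e-05]), 'joint_torque': array([ 1.59379051e-03, -4.38209689e+01, -2.84642977e+01,  7.20301084e-02,
        3.61685653e-02, -4.85850865e-05]), 'tcp_pos': array([0.22737303, 0.50027681, 0.21791354]), 'ee_rot': array([-3.33577970e-04,  2.11797599e-01,  9.77313210e-01, -7.44636284e-04]), 'contact_force': array([0.35369296, 0.46819641, 0.06221359]), 'wrist_torque': array([ 0.06488899, -0.01467509,  0.02835225]), 'grasp_force': 0.0, 'gripper_width': 1.0028489266066387}
top [ 0.33704678 -0.06352085  1.10394285] [[454.0975215    0.         311.26575426]
 [  0.         454.0975215  197.51254103]
 [  0.           0.           1.        ]]
scene [ 1.06783134 -0.5064638   0.83376965] [[382.2291248    0.         321.25099376]
 [  0.         382.2291248  201.12541301]
 [  0.           0.           1.        ]]
```

View pics/t0.png

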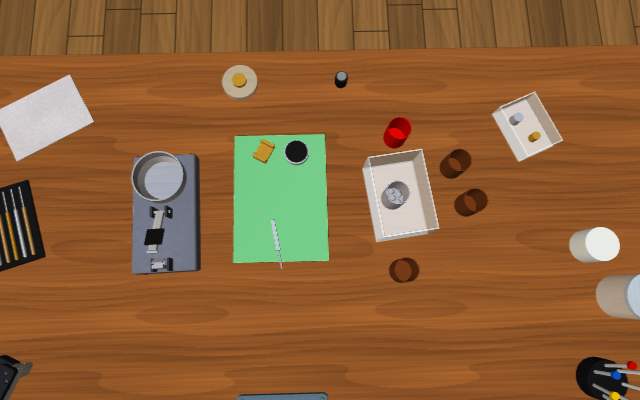

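View pics/s0.png

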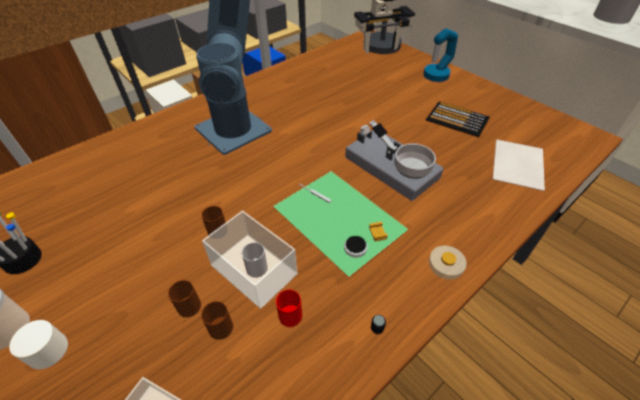

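Steel-cup candidates (top view): grey cup with balls in the clear box (395,195), red (397,132), brown (455,163), (470,202), (404,270), white (595,244). The grey one in the box fits: it is steel and holds the balls. I'll confirm it in a crop.

Run:
```python
from h import *
im=cv2.imread('pics/t0.png')
a=cv2.resize(im[140:250,355:445],None,fx=5,fy=5,interpolation=cv2.INTER_CUBIC)  # 450x550
cv2.imwrite('pics/c1.png',a)
b=cv2.resize(im[130:280,120:335],None,fx=3.7,fy=3.7,interpolation=cv2.INTER_CUBIC)
cv2.imwrite('pics/c2.png',b)
```

```text
(no output)
```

View pics/c1.png

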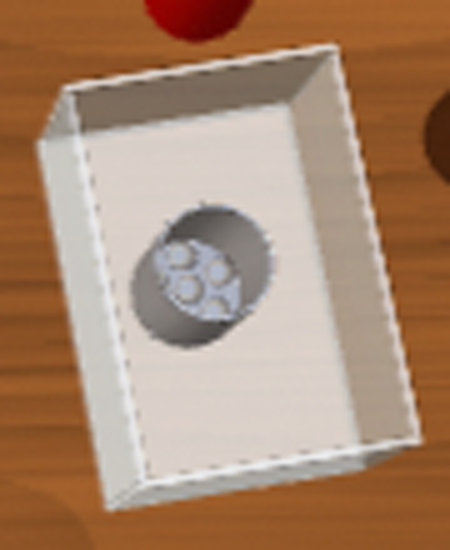

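View pics/c2.png

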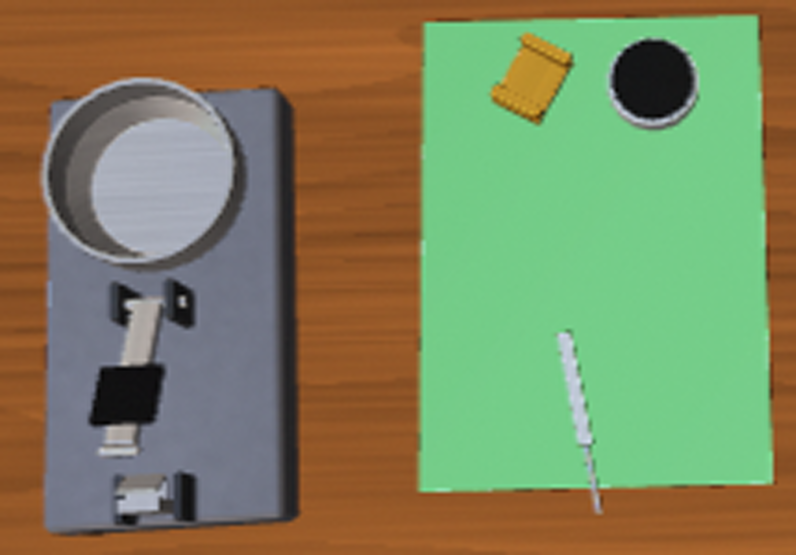

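The crop shows the steel cup with balls in the clear box; its mouth is the upper-right circle, about (398.6,192.6). On the left are the bowl rim (158,176), the lever pad (154,237) and the catch (158,264).

Run:
```python
from h import *
T=lambda u,v,z:ray('top',u,v,z)
a=lambda u,v,z:print('c1',u,v,T(355+(u+.5)/5-.5,140+(v+.5)/5-.5,z))
b=lambda n,u,v,z:print(n,T(120+(u+.5)/3.7-.5,130+(v+.5)/3.7-.5,z))
for p in((70,88),(338,47),(420,440),(145,480)):a(*p,.105)
a(218,263,.079);a(190,290,.004)
for p in((425,22),(758,16),(773,484),(419,491)):b('mat',*p,.002)
b('cushion',653,82,.022);b('holder',532,78,.015);b('drvhandle',564,335,.009);b('tip',599,512,.004)
b('bowlrim',141,171,.1);b('bowlfloor',160,187,.054);b('pad',127,395,.12)
for p in((47,100),(275,88),(296,518),(45,530),(275,518)):b('base',*p,.05)
b('catch',140,494,.08);b('hinge',140,300,.078)
# scene checks
print(proj('scene',T(398.6,192.6,.079)))
```

```text
c1 70 88 [ 0.6252 -0.2103  0.105 ]
c1 338 47 [ 0.6421 -0.3344  0.105 ]
c1 420 440 [ 0.46   -0.3579  0.105 ]
c1 145 480 [ 0.445  -0.2347  0.105 ]
c1 218 263 [ 0.5475 -0.2785  0.079 ]
c1 190 290 [ 0.5495 -0.2795  0.004 ]
mat [0.7191 0.1126 0.002 ]
mat [ 0.7187 -0.116   0.002 ]
mat [ 0.3992 -0.1164  0.002 ]
mat [0.4    0.1136 0.002 ]
cushion [ 0.6669 -0.0434  0.022 ]
holder [0.6735 0.0382 0.015 ]
drvhandle [0.4991 0.0183 0.009 ]
tip [ 0.3837 -0.0031  0.004 ]
bowlrim [0.593  0.2699 0.1   ]
bowlfloor [0.5939 0.2726 0.054 ]
pad [0.453  0.2658 0.12  ]
base [0.6545 0.3492 0.05  ]
base [0.6595 0.2019 0.05  ]
base [0.3825 0.1817 0.05  ]
base [0.3788 0.336  0.05  ]
base [0.3828 0.1947 0.05  ]
catch [0.3977 0.2688 0.08  ]
hinge [0.5166 0.2744 0.078 ]
[250.7 250.7]
```

Call:
{"name": "play_rows", "arguments": {
  "rows": "0.41 -1 0 0 0 -0.483;0.41 -1 0 0 0 -0.483;0.41 -1 0 0 0 -0.483;0.41 -1 0 0 0 -0.483;0.41 -1 0 0 0 -0.483;0.41 -1 0 0 0 -0.483;0.41 -1 0 0 0 -0.483;0.41 -1 0 0 0 -0.483;0.41 -1 0 0 0 -0.483;0.41 -1 0 0 0 -0.483;0.41 -1 0 0 0 -0.483;0.41 -1 0 0 0 -0.483;0.41 -1 0 0 0 -0.483;0.41 -1 0 0 0 -0.483;0.41 -1 0 0 0 -0.483;0.41 -1 0 0 0 -0.483;0.41 -1 0 0 0 -0.483;0.41 -1 0 0 0 -0.483;0.41 -1 0 0 0 -0.483;0.41 -1 0 0 0 -0.483",
  "hand": 1
}}

```text
time_s: 2.1
tcp_pos: [0.4737, -0.1005, 0.2183]
ee_rot: [-0.0, 0.66, 0.752, -0.0]
contact_force: [0.3, 0.3, -0.5]
gripper_width: 0.997
grasp_force: 0.0
```

Call:
{"name": "play_rows", "arguments": {
  "rows": "0.41 -1 0 0 0 0;0.41 -1 0 0 0 0;0.41 -1 0 0 0 0;0.41 -1 0 0 0 0;0.41 -1 0 0 0 0;0.41 -0.97 0 0 0 0;0 0 0 0 0 0;0 0 0 0 0 0;0 0 0 0 0 0"
}}

```text
time_s: 3.0
tcp_pos: [0.547, -0.2773, 0.2183]
ee_rot: [-0.001, 0.659, 0.752, 0.0]
contact_force: [-0.9, -0.5, -0.1]
gripper_width: 1.0
grasp_force: 0.0
```

Run:
```python
from h import *
s=status.get_state();print(s['joints'],s['tcp_pos'],s['ee_rot'],s['contact_force'])
a=snap('scene','s1.png');b=snap('top','t1.png')
A=cv2.resize(a[185:325,190:330],(420,420),interpolation=cv2.INTER_CUBIC)
B=cv2.resize(b[120:260,340:480],(420,420)[:2],interpolation=cv2.INTER_CUBIC)
c=np.hstack([A[:, :380],B]);cv2.imwrite('pics/c3.png',c)
```

```text
[-6.51092925e-01  3.73454593e-01  1.37394383e+00  3.19211697e-04
  1.39557972e+00 -7.83999665e-01] [ 0.54698637 -0.27732341  0.2183204 ] [-7.01806687e-04  6.58611847e-01  7.52482512e-01  1.09813101e-04] [-0.9241734  -0.47346119 -0.08137365]
```

View pics/c3.png

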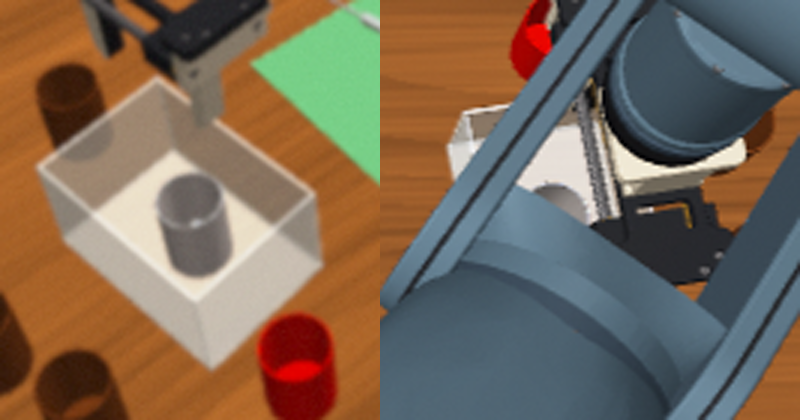

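The cup stands in the box, its rim at scene (253.5,251.5), and the gripper is above it. Next, check the cup position from the scene camera.

Run:
```python
from h import *
print(ray('scene',253.4,251.3,.079),ray('top',398.6,192.6,.079),ray('scene',190+198/3,185+257/3,.01))
```

```text
[ 0.5522 -0.2754  0.079 ] [ 0.5465 -0.2793  0.079 ] [ 0.5589 -0.2833  0.01  ]
```

Call:
{"name": "play_rows", "arguments": {
  "rows": "0.08 0 -0.7 0 0 0;0 0 -0.7 0 0 0;0 0 -0.7 0 0 0;0 0 -0.7 0 0 0;0 0 -0.7 0 0 0;0 0 -0.7 0 0 0;0 0 -0.7 0 0 0;0 0 -0.7 0 0 0;0 0 -0.4 0 0 0;0 0 0 0 0 0;0 0 0 0 0 0"
}}

```text
time_s: 4.2
tcp_pos: [0.5502, -0.2783, 0.0394]
ee_rot: [0.0, 0.659, 0.752, 0.0]
contact_force: [1.1, -0.4, 0.4]
gripper_width: 1.001
grasp_force: 0.0
```

Call:
{"name": "play_rows", "arguments": {
  "rows": "0 0 0 0 0 0;0 0 0 0 0 0;0 0 0 0 0 0;0 0 0 0 0 0;0 0 0 0 0 0;0 0 0 0 0 0;0 0 0 0 0 0;0 0 0 0 0 0",
  "hand": 0,
  "grip_force": 20
}}

```text
time_s: 5.0
tcp_pos: [0.5497, -0.2784, 0.0388]
ee_rot: [-0.0, 0.659, 0.752, -0.0]
contact_force: [-2.5, 0.8, 2.5]
gripper_width: 0.595
grasp_force: 19.9
```

Call:
{"name": "play_rows", "arguments": {
  "rows": "0 0 0.3 0 0 0;0 0 0.6 0 0 0;0 0 0.7 0 0 0;0 0 0.7 0 0 0;0 0 0.7 0 0 0;0 0 0.7 0 0 0;0 0 0.7 0 0 0;0 0 0.5 0 0 0;0 0 0 0 0 0"
}}

```text
time_s: 5.9
tcp_pos: [0.5511, -0.2791, 0.1883]
ee_rot: [0.002, 0.659, 0.752, 0.0]
contact_force: [0.0, -0.0, -1.8]
gripper_width: 0.589
grasp_force: 19.9
```

Call:
{"name": "play_rows", "arguments": {
  "rows": "0 0.4 0 0 0 0;0.05 0.8 0 0 0 -0.127;0.05 0.8 0 0 0 -0.127;0.05 0.8 0 0 0 -0.127;0.05 0.8 0 0 0 -0.127;0.05 0.8 0 0 0 -0.127;0.05 0.8 0 0 0 -0.127;0 0.8 0 0 0 -0.127;0 0.8 0 0 0 -0.127;0 0.8 0 0 0 -0.127;0 0.8 0 0 0 -0.127;0 0.8 0 0 0 0;0 0.8 0 0 0 0;0 0.3 0 0 0 0;0 0 -0.6 0 0 0;0 0 -0.7 0 0 0;0 0 -0.7 0 0 0;0 0 -0.7 0 0 0;0 0 -0.7 0 0 0;0 0 0 0 0 0"
}}

```text
time_s: 7.9
tcp_pos: [0.5556, 0.0308, 0.08]
ee_rot: [-0.003, 0.707, 0.707, -0.002]
contact_force: [-0.9, -0.9, -3.0]
gripper_width: 0.587
grasp_force: 19.9
```

Call:
{"name": "play_rows", "arguments": {
  "rows": "0 0 -0.5 0 0 0;0 0 -0.4 0 0 0;0 0 -0.2 0 0 0;0 0 0 0 0 0;0 0 0 0 0 0;0 0 0 0 0 0"
}}

```text
time_s: 8.5
tcp_pos: [0.5594, 0.0305, 0.0514]
ee_rot: [0.001, 0.707, 0.707, 0.0]
contact_force: [-1.0, 0.7, -2.0]
gripper_width: 0.59
grasp_force: 19.9
```

Call:
{"name": "play_rows", "arguments": {
  "rows": "0 0 -0.2 0 0 0;0 0 -0.1 0 0 0;0 0 -0.07 0 0 0;0 0 0 0 0 0;0 0 0 0 0 0;0 0 0 0 0 0"
}}

```text
time_s: 9.1
tcp_pos: [0.559, 0.0305, 0.0396]
ee_rot: [0.0, 0.707, 0.707, 0.0]
contact_force: [-0.8, 0.1, -1.8]
gripper_width: 0.586
grasp_force: 19.9
```

Call:
{"name": "play_rows", "arguments": {
  "rows": "0 0 -0.04 0 0 0;0 0 -0.04 0 0 0;0 0 -0.02 0 0 0;0 0 0 0 0 0;0 0 0 0 0 0"
}}

```text
time_s: 9.6
tcp_pos: [0.5589, 0.0306, 0.0368]
ee_rot: [0.0, 0.707, 0.707, 0.0]
contact_force: [-1.0, -0.8, 1.7]
gripper_width: 0.592
grasp_force: 19.9
```

Call:
{"name": "play_rows", "arguments": {
  "rows": "0 0 0 0 0 0;0 0 0 0 0 0;0 0 0 0 0 0;0 0 0 0 0 0;0 0 0 0 0 0;0 0 0 0 0 0;0 0 0.4 0 0 0;0 0 0.7 0 0 0;0 0 0.8 0 0 0;0 0 1 0 0 0;0 0 1 0 0 0;0 0 1 0 0 0;0 0 1 0 0 0;0 0 0 0 0 0;0 0 0 0 0 0",
  "hand": 1
}}

```text
time_s: 11.1
tcp_pos: [0.5591, 0.0306, 0.2147]
ee_rot: [0.001, 0.707, 0.707, 0.001]
contact_force: [0.6, -0.3, -0.7]
gripper_width: 1.005
grasp_force: 0.0
```

Run:
```python
from h import *
from scipy.spatial.transform import Rotation as R
s=status.get_state();print(s['joints'],s['tcp_pos'],s['ee_rot'])
# wrist orientation model: world = Rz(q1) Ry(q23) Rz(q4) Ry(q5) Rz(q6+pi/2)
def fk(q):return R.from_euler('Z',q[0])*R.from_euler('Y',q[1]+q[2])*R.from_euler('Z',q[3])*R.from_euler('Y',q[4])*R.from_euler('Z',q[5]+np.pi/2)
q=s['joints'];w,x,y,z=s['ee_rot'];print((fk(q).inv()*R.from_quat([x,y,z,w])).magnitude())
R0=R.from_euler('x',np.pi)*R.from_euler('z',0)
Rc=R.from_quat([x,y,z,w])
for p in (30,40):
  for head in (90,75,60):
    # tool z horizontal heading, pitch down p, closing axis horizontal
    h=np.radians(head);d=np.array([np.cos(h)*np.cos(np.radians(p)),np.sin(h)*np.cos(np.radians(p)),-np.sin(np.radians(p))])
    yy=np.array([np.sin(h),-np.cos(h),0])
    T=R.from_matrix(np.c_[np.cross(yy,d),yy,d])
    for q1 in(-.3,0.2):
      q23=1.85
      W=(R.from_euler('Z',q1)*R.from_euler('Y',q23)).inv()*T
      e=W.as_euler('ZYZ');print(p,head,q1,e[0].round(2),e[1].round(2),((e[2]-np.pi/2+np.pi)%(2*np.pi)-np.pi).round(2))
snap('scene','s2.png')
a=cv2.imread('pics/s2.png')[150:310,230:440];cv2.imwrite('pics/c4.png',cv2.resize(a,None,fx=3.5,fy=3.5,interpolation=cv2.INTER_CUBIC))
```

```text
[-1.44554505e-01  2.77683873e-01  1.51902534e+00 -1.14934499e-05
  1.34270361e+00 -1.44015896e-01] [0.55912307 0.03057219 0.2147023 ] [8.76840053e-04 7.07295848e-01 7.06916823e-01 6.47377350e-04]
4.629997987867744e-16
30 90 -0.3 0.98 1.68 -0.39
30 90 0.2 1.1 1.26 -0.15
30 75 -0.3 1.06 1.46 -0.26
30 75 0.2 1.12 1.04 -0.03
30 60 -0.3 1.1 1.24 -0.14
30 60 0.2 1.11 0.81 0.11
40 90 -0.3 0.82 1.61 -0.41
40 90 0.2 0.92 1.24 -0.09
40 75 -0.3 0.89 1.42 -0.24
40 75 0.2 0.92 1.04 0.07
40 60 -0.3 0.92 1.22 -0.08
40 60 0.2 0.88 0.84 0.27
```

View pics/c4.png

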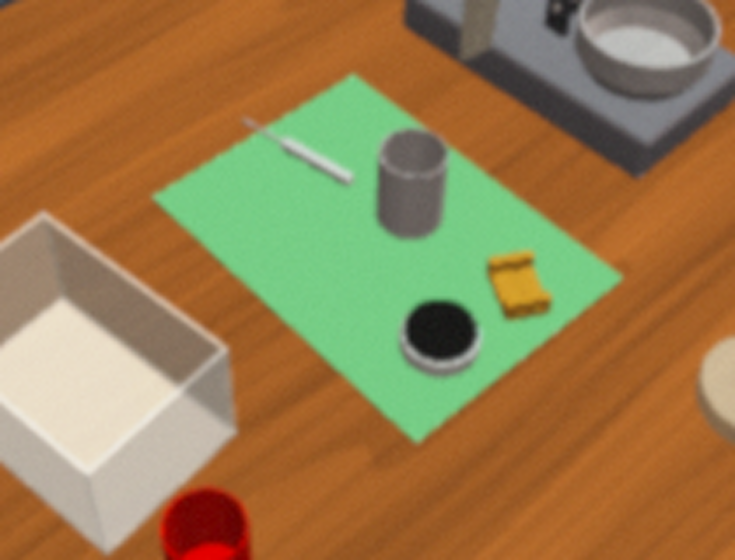

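The cup stands upright on the mat, clear of the driver, cushion and holder. Next: reorient the tool toward +y, pitched 30° below level.

Call:
{"name": "play_rows", "arguments": {
  "rows": "0 -0.4 0 0.8 0 0;0 -0.4 0 0.8 0 0;0 -0.4 0 0.8 0 0;0 -0.4 0 0.8 0 0;0 -0.4 0 0.8 0 0;0 -0.4 0 0.8 0 0;0 -0.4 0 0.8 0 0;0 -0.4 0 0.8 0 0;0 -0.4 0 0.8 0 0;0 -0.4 0 0.8 0 0;0 -0.2 0 0.8 0 0;0 0 0 0.8 0 0;0 0 0 0.4 0 0;0 0 0 0 0 0;0 0 0 0 0 0;0 0 0 0 0 0",
  "hand": 0.85
}}

```text
time_s: 12.75
tcp_pos: [0.559, -0.0948, 0.2142]
ee_rot: [-0.353, 0.612, 0.613, 0.353]
contact_force: [0.1, 0.1, 0.2]
gripper_width: 0.849
grasp_force: 0.0
```

Run:
```python
from h import *
from scipy.spatial.transform import Rotation as R
s=status.get_state();w,x,y,z=s['ee_rot'];print(s['joints'],s['tcp_pos'],R.from_quat([x,y,z,w]).as_matrix().round(3))
```

```text
[-0.79534345  0.66779208  1.36326973  0.69629822  1.90818274 -0.84475348] [ 0.55899006 -0.09477585  0.21417912] [[-0.001  1.    -0.001]
 [ 0.502  0.001  0.865]
 [ 0.865  0.    -0.502]]
```

Call:
{"name": "play_rows", "arguments": {
  "rows": "0 0.21 -0.6 0 0 0;0 0.21 -0.62 0 0 0;0 0.21 -0.62 0 0 0;0 0.21 -0.62 0 0 0;0 0.21 -0.62 0 0 0;0 0.21 -0.62 0 0 0;0 0 0 0 0 0;0 0 0 0 0 0"
}}

```text
time_s: 13.55
tcp_pos: [0.5591, -0.0573, 0.1036]
ee_rot: [-0.353, 0.612, 0.613, 0.353]
contact_force: [-0.6, 0.0, -0.1]
gripper_width: 0.849
grasp_force: 0.0
```

Call:
{"name": "play_rows", "arguments": {
  "rows": "0 0.43 -0.25 0 0 0;0 0.43 -0.25 0 0 0;0 0.43 -0.25 0 0 0;0 0.43 -0.25 0 0 0;0 0.43 -0.25 0 0 0;0 0.43 -0.25 0 0 0;0 0.43 -0.25 0 0 0;0 0.43 -0.25 0 0 0;0 0 0 0 0 0;0 0 0 0 0 0"
}}

```text
time_s: 14.55
tcp_pos: [0.5588, 0.0459, 0.0424]
ee_rot: [-0.354, 0.612, 0.612, 0.353]
contact_force: [0.6, -0.2, 0.3]
gripper_width: 0.852
grasp_force: 0.0
```

Call:
{"name": "play_rows", "arguments": {
  "rows": "0 0 0 0 0 0;0 0 0 0 0 0;0 0 0 0 0 0;0 0 0 0 0 0;0 0 0 0 0 0;0 0 0 0 0 0",
  "hand": 0,
  "grip_force": 35
}}

```text
time_s: 15.15
tcp_pos: [0.5591, 0.0451, 0.0428]
ee_rot: [-0.353, 0.613, 0.612, 0.354]
contact_force: [-0.3, -2.9, 1.7]
gripper_width: 0.585
grasp_force: 35.0
```

Call:
{"name": "play_rows", "arguments": {
  "rows": "0 0 0.2 0 0 0;0 0 0.5 0 0 0;0 0 0.7 0 0 0;0 0 0.7 0 0 0;0 0 0.7 0 0 0;0 0 0.7 0 0 0;0 0 0.7 0 0 0;0 0 0.7 0 0 0;0 0 0.3 0 0 0;0 0 0 0 0 0"
}}

```text
time_s: 16.15
tcp_pos: [0.5592, 0.0454, 0.1999]
ee_rot: [-0.352, 0.612, 0.613, 0.354]
contact_force: [0.7, -0.7, -2.4]
gripper_width: 0.584
grasp_force: 35.0
```

Run:
```python
from h import *
s=status.get_state();print(s['joints'],s['tcp_pos'],s['contact_force'],s['wrist_torque'])
snap('scene','s3.png')
a=cv2.imread('pics/s3.png')[110:280,300:470];cv2.imwrite('pics/c5.png',cv2.resize(a,None,fx=3.5,fy=3.5,interpolation=cv2.INTER_CUBIC))
```

```text
[-0.63224975  0.5748674   1.58385167  0.78412287  1.71784783 -0.82641614] [0.55924037 0.0453584  0.19991158] [ 0.7440249  -0.70752265 -2.43204412] [-0.83124593  0.00803486 -0.01140599]
```

View pics/c5.png

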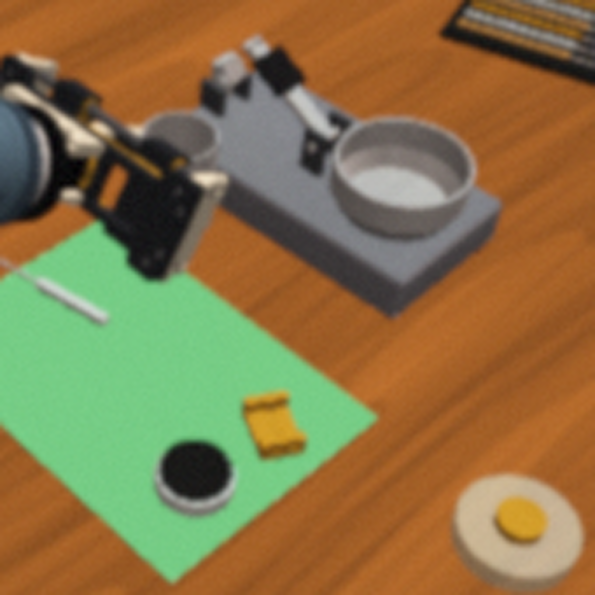

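Call:
{"name": "play_rows", "arguments": {
  "rows": "0 0.4 0 0 0 0;0.03 0.7 0 0 0 0;0.03 0.8 0 0 0 0;0.03 0.8 0 0 0 0;0.03 0.8 0 0 0 0;0.03 0.8 0 0 0 0;0.03 0.8 0 0 0 0;0.03 0.8 0 0 0 0;0.03 0.8 0 0 0 0;0.03 0.8 0 0 0 0;0.03 0.7 0 0 0 0;0.04 0.5 0 0 0 0;0 0.17 0 0 0 0;0 0 0 0 0 0;0 0 0 0 0 0"
}}

```text
time_s: 17.7
tcp_pos: [0.569, 0.3114, 0.1983]
ee_rot: [-0.354, 0.613, 0.612, 0.353]
contact_force: [-0.3, 0.0, -2.9]
gripper_width: 0.584
grasp_force: 35.0
```

Call:
{"name": "play_rows", "arguments": {
  "rows": "0 0 0 0 0.433 -0.25;0 0 0 0 0.606 -0.35;0 0 0 0 0.606 -0.35;0 0 0 0 0.606 -0.35;0 0 0 0 0.606 -0.35;0 0 0 0 0.606 -0.35;0 0 0 0 0.606 -0.35;0 0 0 0 0.606 -0.35;0 0 0 0 0.606 -0.35;0 0 0 0 0.606 -0.35;0 0 0 0 0.606 -0.35;0 0 0 0 0.606 -0.35;0 0 0 0 0.606 -0.35;0 0 0 0 0.606 -0.35;0 0 0 0 0.346 -0.2;0 0 0 0 0 0;0 0 0 0 0 0"
}}

```text
time_s: 19.4
tcp_pos: [0.5695, 0.3108, 0.1985]
ee_rot: [-0.483, 0.837, 0.224, 0.13]
contact_force: [-0.1, -0.2, -2.4]
gripper_width: 0.583
grasp_force: 35.0
```

Run:
```python
from h import *
from scipy.spatial.transform import Rotation as R
s=status.get_state();w,x,y,z=s['ee_rot'];print(s['joints'],s['tcp_pos'],R.from_quat([x,y,z,w]).as_matrix().round(3),s['contact_force'])
```

```text
[-0.20797944  0.50336778  1.72462581  1.03387543  1.40505359  0.37911907] [0.56950459 0.3108207  0.19847228] [[ 0.866  0.5    0.001]
 [ 0.249 -0.434  0.866]
 [ 0.434 -0.749 -0.5  ]] [-0.11786293 -0.1987193  -2.42763019]
```

Call:
{"name": "play_rows", "arguments": {
  "rows": "0 0 -0.4 0 0 0;0 0 -0.6 0 0 0;0 0 -0.4 0 0 0;0 0 0 0 0 0;0 0 0 0 0.52 -0.3;0 0 0 0 0.52 -0.3;0 0 0 0 0.52 -0.3;0 0 0 0 0.52 -0.3;0 0 0 0 0.52 -0.3;0 0 0 0 0.52 -0.3;0 0 0 0 0.52 -0.3;0 0 0 0 0.52 -0.3;0 0 0 0 0.52 -0.3;0 0 0 0 0.52 -0.3;0 0 0 0 0.52 -0.3;0 0 0 0 0.52 -0.3;0 0 0 0 0.52 -0.3"
}}

```text
time_s: 21.1
tcp_pos: [0.5693, 0.3117, 0.157]
ee_rot: [-0.495, 0.857, -0.128, -0.074]
contact_force: [-0.9, 0.9, -1.7]
gripper_width: 0.586
grasp_force: 35.0
```

Call:
{"name": "play_rows", "arguments": {
  "rows": "0 0 0 0 0.52 -0.3;0 0 0 0 0.52 -0.3;0 0 0 0 0.52 -0.3;0 0 0 0 0.52 -0.3;0 0 0 0 0.52 -0.3;0 0 0 0 0.52 -0.3;0 0 0 0 0.52 -0.3;0 0 0 0 0.52 -0.3;0 0 0 0 0.52 -0.3;0 0 0 0 0.52 -0.3;0 0 0 0 0.52 -0.3;0 0 0 0 0.52 -0.3;0 0 0 0 0 0;0 0 0 0 0 0;0 0 0 0 0 0;0 0 0 0 0 0;0 0 0 0 0 0"
}}

```text
time_s: 22.8
tcp_pos: [0.5691, 0.3117, 0.1566]
ee_rot: [-0.433, 0.75, -0.433, -0.25]
contact_force: [-0.0, -0.2, -1.0]
gripper_width: 0.586
grasp_force: 35.0
```

Run:
```python
from h import *
s=status.get_state();print(s['joints'],s['tcp_pos'],s['contact_force'])
snap('scene','s4.png');snap('top','t4.png')
a=cv2.imread('pics/s4.png')[110:250,340:480];b=cv2.imread('pics/t4.png')[130:270,100:240]
r=lambda i:cv2.resize(i,(400,400),interpolation=cv2.INTER_CUBIC)
cv2.imwrite('pics/c6.png',np.hstack([r(a),r(b)]))
```

```text
[-0.20652825  0.56512209  1.75094173  1.04841437  1.36110749  1.87422053] [0.56906872 0.31169529 0.15658065] [-0.03441809 -0.23579746 -0.97848615]
```

View pics/c6.png

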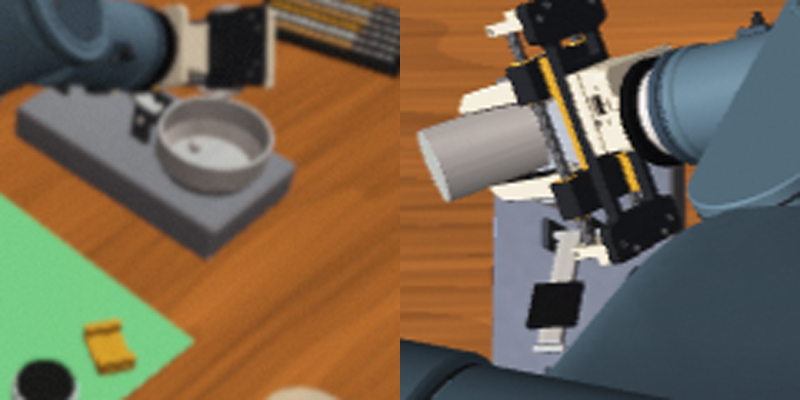

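The cup is tipped over the bowl, with at least one ball seen in it at crop (195,147). I'll tip 20° further to be sure the cup is empty, then roll back.

Call:
{"name": "play_rows", "arguments": {
  "rows": "0 0 0 0 0.52 -0.3;0 0 0 0 0.52 -0.3;0 0 0 0 0.52 -0.3;0 0 0 0 0.52 -0.3;0 0 0 0 0.52 -0.3;0 0 0 0 0.52 -0.3;0 0 0 0 0 0;0 0 0 0 0 0;0 0 0 0 0 0;0 0 0 0 0 0"
}}

```text
time_s: 23.9
tcp_pos: [0.5691, 0.3117, 0.1565]
ee_rot: [-0.378, 0.655, -0.566, -0.327]
contact_force: [0.5, -0.2, -0.9]
gripper_width: 0.583
grasp_force: 35.0
```

Call:
{"name": "play_rows", "arguments": {
  "rows": "0 0 0.3 0 -0.433 0.25;0 0 0.4 0 -0.693 0.4;0 0 0.5 0 -0.866 0.5;0 0 0.5 0 -0.866 0.5;0 0 0.3 0 -0.866 0.5;0 0 0 0 -0.866 0.5;0 0 0 0 -0.866 0.5;0 0 0 0 -0.866 0.5;0 0 0 0 -0.866 0.5;0 0 0 0 -0.866 0.5;0 0 0 0 -0.866 0.5;0 0 0 0 -0.866 0.5;0 0 0 0 -0.866 0.5;0 0 0 0 -0.866 0.5;0 0 0 0 -0.866 0.5;0 0 0 0 -0.866 0.5;0 0 0 0 -0.866 0.5;0 0 0 0 -0.866 0.5;0 0 0 0 -0.866 0.5;0 0 0 0 -0.866 0.5"
}}

```text
time_s: 25.9
tcp_pos: [0.5689, 0.3117, 0.2165]
ee_rot: [-0.478, 0.827, 0.256, 0.148]
contact_force: [-0.3, -0.5, -1.6]
gripper_width: 0.588
grasp_force: 35.0
```

Call:
{"name": "play_rows", "arguments": {
  "rows": "0 0 0 0 -0.866 0.5;0 0 0 0 -0.866 0.5;0 0 0 0 -0.866 0.5;0 0 0 0 -0.866 0.5;0 0 0 0 -0.866 0.5;0 0 0 0 -0.866 0.5;0 0 0 0 -0.866 0.5;0 0 0 0 -0.866 0.5;0 0 0 0 -0.866 0.5;0 0 0 0 -0.537 0.31;0 0 0 0 0 0;0 0 0 0 0 0;0 0 0 0 0 0"
}}

```text
time_s: 27.2
tcp_pos: [0.569, 0.3117, 0.2165]
ee_rot: [-0.348, 0.603, 0.622, 0.359]
contact_force: [0.7, 0.4, -1.3]
gripper_width: 0.584
grasp_force: 35.0
```

Run:
```python
from h import *
from scipy.spatial.transform import Rotation as R
s=status.get_state();w,x,y,z=s['ee_rot'];print(s['joints'],s['tcp_pos'],R.from_quat([x,y,z,w]).as_matrix().round(3),s['contact_force'])
```

```text
[-0.20645892  0.47832148  1.71108009  1.02875679  1.4244579  -0.66439999] [0.56902716 0.31168338 0.21654276] [[-0.031  1.     0.   ]
 [ 0.5    0.015  0.866]
 [ 0.865  0.027 -0.5  ]] [ 0.65350689  0.36020742 -1.3146995 ]
```

Call:
{"name": "play_rows", "arguments": {
  "rows": "0 -0.4 0 0 0.26 -0.15;-0.03 -0.7 0 0 0 0;-0.03 -0.8 0 0 0 0;-0.03 -0.8 0 0 0 0;-0.03 -0.8 0 0 0 0;-0.03 -0.8 0 0 0 0;-0.03 -0.8 0 0 0 0;-0.03 -0.8 0 0 0 0;-0.03 -0.8 0 0 0 0;-0.03 -0.8 0 0 0 0;-0.03 -0.7 0 0 0 0;-0.03 -0.5 0 0 0 0;0 -0.17 -0.4 0 0 0;0 0 -0.8 0 0 0;0 0 -0.9 0 0 0;0 0 -0.9 0 0 0;0 0 -0.9 0 0 0;0 0 -0.8 0 0 0;0 0 0 0 0 0;0 0 0 0 0 0"
}}

```text
time_s: 29.2
tcp_pos: [0.5589, 0.0463, 0.0755]
ee_rot: [-0.354, 0.612, 0.612, 0.354]
contact_force: [1.2, -0.5, -1.2]
gripper_width: 0.586
grasp_force: 35.0
```

Run:
```python
from h import *
from scipy.spatial.transform import Rotation as R
s=status.get_state();w,x,y,z=s['ee_rot'];print(s['tcp_pos'],R.from_quat([x,y,z,w]).as_matrix().round(3),s['contact_force'])
snap('scene','s5.png');snap('top','t5.png')
a=cv2.imread('pics/s5.png')[110:250,300:440];b=cv2.imread('pics/t5.png')[140:220,120:200]
r=lambda i:cv2.resize(i,(400,400),interpolation=cv2.INTER_CUBIC)
cv2.imwrite('pics/c7.png',np.hstack([r(a),r(b)]))
```

```text
[0.55887662 0.04631321 0.07549899] [[ 0.     1.    -0.001]
 [ 0.499  0.001  0.867]
 [ 0.867 -0.001 -0.499]] [ 1.18154548 -0.48093272 -1.24832043]
```

View pics/c7.png

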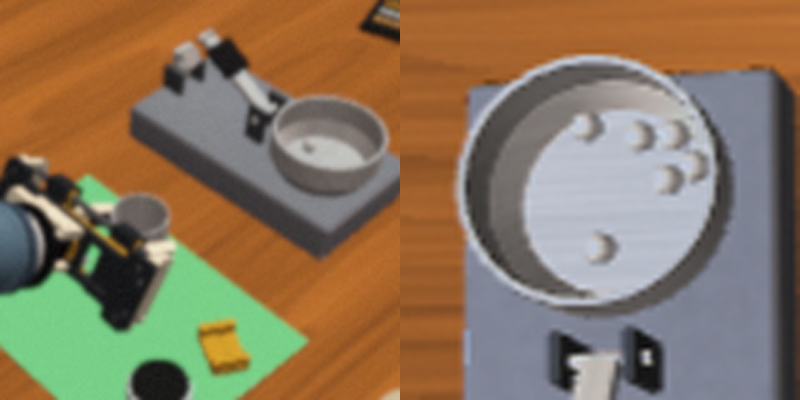

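All six balls lie in the bowl (right crop), and the empty cup is upright in the hand over the mat.

Call:
{"name": "play_rows", "arguments": {
  "rows": "0 0 -0.5 0 0 0;0 0 -0.3 0 0 0;0 0 -0.15 0 0 0;0 0 -0.05 0 0 0;0 0 -0.04 0 0 0;0 0 0 0 0 0;0 0 0 0 0 0"
}}

```text
time_s: 30.0
tcp_pos: [0.5593, 0.0455, 0.0445]
ee_rot: [-0.353, 0.612, 0.613, 0.354]
contact_force: [-1.2, -0.6, -1.0]
gripper_width: 0.589
grasp_force: 35.0
```

Call:
{"name": "play_rows", "arguments": {
  "rows": "0 0 -0.03 0 0 0;0 0 -0.03 0 0 0;0 0 -0.02 0 0 0;0 0 0 0 0 0;0 0 0 0 0 0"
}}

```text
time_s: 30.5
tcp_pos: [0.5593, 0.0455, 0.0427]
ee_rot: [-0.353, 0.612, 0.612, 0.354]
contact_force: [0.3, -1.8, 4.7]
gripper_width: 0.589
grasp_force: 35.0
```

Call:
{"name": "play_rows", "arguments": {
  "rows": "0 0 0.02 0 0 0;0 0 0 0 0 0;0 0 0 0 0 0;0 0 0 0 0 0;0 0 0 0 0 0;0 -0.2 0.12 0 0 0;0 -0.43 0.25 0 0 0;0 -0.43 0.25 0 0 0;0 -0.43 0.25 0 0 0;0 -0.43 0.25 0 0 0;0 -0.43 0.25 0 0 0;0 -0.43 0.25 0 0 0;0 -0.43 0.25 0 0 0;0 -0.43 0.25 0 0 0;0 -0.43 0.25 0 0 0;0 -0.2 0.2 0 0 0;0 0 0 0 0 0",
  "hand": 0.9
}}

```text
time_s: 32.2
tcp_pos: [0.5596, -0.0838, 0.1203]
ee_rot: [-0.352, 0.613, 0.613, 0.354]
contact_force: [0.5, -0.6, 0.8]
gripper_width: 0.9
grasp_force: 0.0
```

Call:
{"name": "play_rows", "arguments": {
  "rows": "0 0 0.5 -0.8 0 0;0 0 0.5 -0.8 0 0;0 0 0.5 -0.8 0 0;0 0 0.5 -0.8 0 0;0 0 0.5 -0.8 0 0;0 0 0.5 -0.8 0 0;0 0 0.5 -0.8 0 0;0 0 0.5 -0.8 0 0;0 0 0.5 -0.8 0 0;0 0 0.1 -0.8 0 0;0 0 0 -0.8 0 0;0 0 0 -0.8 0 0;0 0 0 -0.4 0 0;0 0 0 0 0 0",
  "hand": 0,
  "grip_force": 20
}}

```text
time_s: 33.6
tcp_pos: [0.5587, -0.0802, 0.2576]
ee_rot: [0.0, 0.706, 0.709, -0.0]
contact_force: [-0.9, 0.7, -0.3]
gripper_width: 0.003
grasp_force: 0.0
```

Call:
{"name": "play_rows", "arguments": {
  "rows": "-0.15 0.4 0 0 0 0.8;-0.2 0.6 0 0 0 0.8;-0.2 0.6 0 0 0 0.8;-0.2 0.6 0 0 0 0.8;-0.2 0.6 0 0 0 0.8;-0.2 0.6 0 0 0 0.8;-0.2 0.6 0 0 0 0.8;-0.2 0.6 0 0 0 0.8;-0.2 0.6 0 0 0 0.8;-0.2 0.6 0 0 0 0.8;-0.2 0.6 0 0 0 0.8;-0.2 0.6 0 0 0 0.8;-0.2 0.6 0 0 0 0.8;-0.2 0.6 0 0 0 0.8;-0.2 0.6 0 0 0 0.8;-0.2 0.6 0 0 0 0.8;-0.2 0.6 0 0 0 0.8;-0.2 0.6 0 0 0 0.8;-0.2 0.6 0 0 0 0.6;-0.05 0.5 0 0 0 0"
}}

```text
time_s: 35.6
tcp_pos: [0.4444, 0.2692, 0.2572]
ee_rot: [-0.001, -0.001, 1.0, 0.0]
contact_force: [0.5, 0.1, -0.4]
gripper_width: 0.005
grasp_force: 0.0
```

Run:
```python
from h import *
from scipy.spatial.transform import Rotation as R
s=status.get_state();w,x,y,z=s['ee_rot'];print(s['joints'],s['tcp_pos'],R.from_quat([x,y,z,w]).as_matrix().round(3),s['contact_force'])
```

```text
[ 3.28690843e-01  1.80279817e-01  1.54097353e+00  1.37196688e-03
  1.42148133e+00 -1.24356104e+00] [0.44437248 0.26915188 0.2572248 ] [[-1.    -0.001 -0.002]
 [-0.001  1.     0.001]
 [ 0.002  0.001 -1.   ]] [ 0.48772696  0.07500372 -0.42242869]
```

Call:
{"name": "play_rows", "arguments": {
  "rows": "0 -0.1 -0.5 0 0 0;0 0 -0.8 0 0 0;0 0 -0.8 0 0 0;0 0 -0.8 0 0 0;0 0 -0.7 0 0 0;0 0 -0.4 0 0 0;0 0 -0.1 0 0 0;0 0 -0.1 0 0 0;0 0 -0.1 0 0 0;0 0 -0.1 0 0 0;0 0 -0.1 0 0 0;0 0 -0.1 0 0 0;0 0 0 0 0 0;0 0 0 0 0 0"
}}

```text
time_s: 37.0
tcp_pos: [0.4456, 0.2657, 0.1203]
ee_rot: [0.001, -0.0, 1.0, 0.0]
contact_force: [-1.4, 0.1, 4.5]
gripper_width: 0.005
grasp_force: 1.8
```

Contact made at about 4.5 N. Press on slowly.

Call:
{"name": "play_rows", "arguments": {
  "rows": "0 0 -0.1 0 0 0;0 0 -0.1 0 0 0;0 0 -0.1 0 0 0;0 0 -0.1 0 0 0;0 0 -0.1 0 0 0;0 0 -0.1 0 0 0;0 0 -0.1 0 0 0;0 0 -0.1 0 0 0;0 0 0 0 0 0"
}}

```text
time_s: 37.9
tcp_pos: [0.444, 0.2654, 0.0956]
ee_rot: [-0.001, -0.0, 1.0, 0.0]
contact_force: [-4.5, -0.4, 6.2]
gripper_width: 0.005
grasp_force: 3.0
```

Call:
{"name": "play_rows", "arguments": {
  "rows": "0 0 -0.07 0 0 0;0 0 -0.07 0 0 0;0 0 -0.06 0 0 0;0 0 0 0 0 0;0 0 0 0 0 0"
}}

```text
time_s: 38.4
tcp_pos: [0.4431, 0.2653, 0.0896]
ee_rot: [-0.002, -0.0, 1.0, -0.0]
contact_force: [-6.9, -0.3, 8.7]
gripper_width: 0.005
grasp_force: 4.0
```

Call:
{"name": "play_rows", "arguments": {
  "rows": "0 0 -0.04 0 0 0;0 0 -0.04 0 0 0;0 0 -0.03 0 0 0;0 0 -0.03 0 0 0;0 0 0 0 0 0;0 0 0 0 0 0"
}}

```text
time_s: 39.0
tcp_pos: [0.4433, 0.2653, 0.0854]
ee_rot: [-0.002, -0.0, 1.0, -0.0]
contact_force: [-6.0, 0.0, 7.8]
gripper_width: 0.007
grasp_force: 4.1
```

Call:
{"name": "play_rows", "arguments": {
  "rows": "0 0 -0.03 0 0 0;0 0 -0.03 0 0 0;0 0 0 0 0 0;0 0 0 0 0 0"
}}

```text
time_s: 39.4
tcp_pos: [0.4432, 0.2653, 0.0841]
ee_rot: [-0.001, -0.0, 1.0, -0.0]
contact_force: [-7.9, -0.9, 12.5]
gripper_width: 0.004
grasp_force: 6.0
```

Call:
{"name": "play_rows", "arguments": {
  "rows": "0 0 -0.03 0 0 0;0 0 0 0 0 0;0 0 0 0 0 0"
}}

```text
time_s: 39.7
tcp_pos: [0.4432, 0.2653, 0.0839]
ee_rot: [-0.001, -0.0, 1.0, -0.0]
contact_force: [-9.5, -0.8, 18.6]
gripper_width: 0.002
grasp_force: 9.0
```

It is at the end stop (stiff, 19 N). Release slowly and look.

Call:
{"name": "play_rows", "arguments": {
  "rows": "0 0 0.04 0 0 0;0 0 0.06 0 0 0;0 0 0.08 0 0 0;0 0 0.1 0 0 0;0 0 0.2 0 0 0;0 0 0.5 0 0 0;0 0 0.8 0 0 0;0 0 1 0 0 0;0 0 1 0 0 0;0 0 1 0 0 0;0 -0.5 1 0 0 0;0 -1 0 0 0 0;0 -1 0 0 0 0;0 -1 0 0 0 0;0 -1 0 0 0 0;-0.5 -1 0 0 0 0;-0.5 -1 0 0 0 0;-0.5 -1 0 0 0 0;0 0 0 0 0 0;0 0 0 0 0 0"
}}

```text
time_s: 41.7
tcp_pos: [0.4004, 0.04, 0.2566]
ee_rot: [0.001, 0.001, 1.0, 0.0]
contact_force: [0.4, 0.3, 0.7]
gripper_width: 0.009
grasp_force: 0.0
```

Run:
```python
from h import *
s=status.get_state();print(s['time_s'],s['tcp_pos'],s['contact_force'])
snap('scene','s6.png');snap('top','t6.png')
a=cv2.imread('pics/s6.png')[110:250,320:460];b=cv2.imread('pics/t6.png')[120:280,120:280]
r=lambda i:cv2.resize(i,(400,400),interpolation=cv2.INTER_CUBIC)
cv2.imwrite('pics/c8.png',np.hstack([r(a),r(b)]))
```

```text
41.7 [0.40043352 0.04004841 0.25660595] [0.43739789 0.25984733 0.67037125]
```

View pics/c8.png

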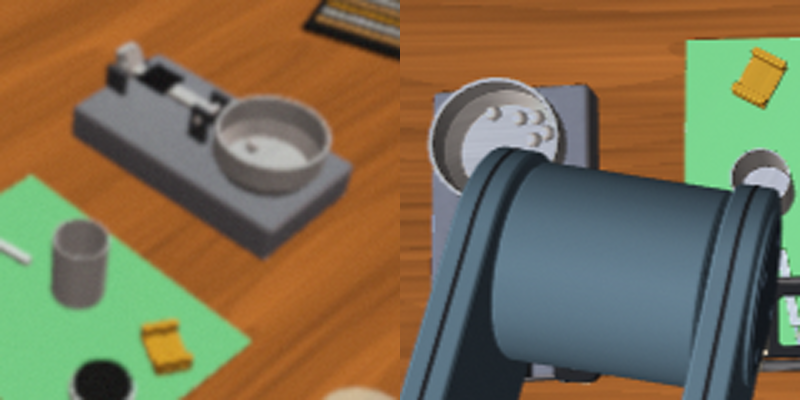

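The lever is latched level. The cup stands upright and empty on the mat, the balls are in the bowl, and the cushion and holder have not moved. Handing in.

```bash
python3 -c "
from bench import ticket
print(ticket.job_done())"
```

```text
the job is handed in; nothing more can be done
None
```

The job is done and handed in at about 42 s: all six balls are in the bowl, the empty cup stands upright on the mat, the lever is held by its catch, and I saw no sign that the cushion, holder or screwdriver had moved.

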